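# Hang the sander on the spring balancer

### The arm

A 6-joint arm with a two-finger parallel gripper is mounted at the origin on a cart in front of the work surface, level with it; the furniture and walls round the work are solid. World frame = base frame: x ahead of the robot, y to its left, z up, the work surface at z = 0. Lengths are in m, angles in rad, forces in N, time in s.
With the tool pointing down it reaches from about 0.375 to 0.9 m from the base axis. Payload 3.1 kg.
Tool frame: the origin (TCP) lies at the centre of the arm's flange, where the gripper is bolted on; the fingertips stand tip_reach ahead of it and the grasp point (between the pads) lies 164 mm ahead of it (tip_reach is the distance from the TCP to the fingertips, in m); z points along the fingers, y is the direction in which the jaws open and shut (so a half turn about z gives the same grasp; the last joint's range is limited). The gripper opens to 87 mm and grips with 3 to 60 N. Pads are 19 mm wide; open, the fingers measure 117 mm over their backs; the gripper's body (75 mm by 190 mm) begins 51 mm behind the grasp point.
Start: joints at [1.145, 0.527, 1.433, -0, 1.181, -0.178], TCP at [0.153, 0.606, 0.405] pointing down, gripper open.
Joint ranges: [-3.08, 3.08], [-0.75, 2.2], [0.22, 2.44], [-1.43, 4.57], [0, 2.65], [-2.85, 2.85]. Speed limits (rad/s): [2.79, 2.79, 3.14, 3.14, 3.14, 3.14].

### API

Orientations are given as a unit quaternion [x, y, z, w].
In Python, from rig import get_obs, camera, hand_in, tip_reach gives the robot as it stands. The module is installed in compiled form; this text tells all that it offers.
- The arm moves only by the tool servo_tool, never from a script. Its argument "steps" is one flat list of numbers, 5 for each row, row after row: the finger opening in m, from 0 to 0.087, then the shift along the tool's x, y, z in m, then the turn about the tool's z in rad. A call has 1 to 12 rows; each row is the pose to reach, as a shift and turn from the pose commanded when the call began, along the tool's axes at that moment; what a row does not reach only later rows make up. A row lasts 1/8 s, in which the tool goes at most 62.5 mm and 10.7 degrees, less where a joint would pass 70% of its speed; a pose out of reach is approached as far as the arm can. A call with a gripper value outside its range is refused whole. The fingers move at their own pace and stop on an object; "force" is the grip in N (left out, the last holds). Time passes only in rows, so rows that repeat a pose let the fingers close. It gives the time, the measured TCP pose, the force and the opening at its end, in the units of the state.
- get_obs(): the state, without advancing time (a new reading comes with each control period).
- camera(name): name is "scene" or "top"; returns a dict with "pixels" (480x640x3 uint8, blue, green, red), "vertical_fov" (degrees; the focal length in pixels is half the picture's height over the tangent of half this angle, whatever the lens; pixels are square), "cx", "cy" (the principal point, pixels), "T" (4x4, takes a point from camera to world coordinates). Camera axes: x right, y up, looking along -z (the intrinsics and any distortion apply to the point x, -y, -z); pixel columns grow to the right and rows downward; lengths in m; the calibration is good to about 2 mm. A picture is of the moment at which its call begins. There is no depth.
- hand_in(): hands the job in, once; it reports no verdict.
The state is a dict: "time": time; "q": joint angles; "joint_velocities": joint speeds; "joint_torque": joint torques, N m; "position": TCP position; "tool_rot": TCP orientation; "ft_force": force on the tool from outside, world axes, zero at the start; "moment": the same for the moment, N m; "grip_width": finger opening in m.
Only numpy, scipy, OpenCV 4.12 (cv2) and the standard library are available. Lean on these libraries where they do the work, as an engineer would, in place of code of your own. Each camera call takes 0.05 s, during which the arm holds its last target.

### The job

Hang the sander up on the spring balancer. Stand it on the bare bench top where the balancer's hook can swing to it, pull the sprung arm down by its grip, swing the hook under the sander's bail while the sander still stands there, then ease the arm back up under control, never letting it snap up, until it is fully risen and the sander hangs still and clear of the bench. Do not tip the sander over, and leave the other things on the bench where they are.

Things in the scene. Friction and masses are not known exactly. Their poses are not given: they have to be found in the camera images.
- orbital_sander: Orbital sander with a ribbed grey body under a black palm cap, standing on its round rubber pad (120 mm across); body 77 mm across, ending 80 mm above the bench; 0.45 to 0.7 kg. A fixed steel strap bail stands over it, 84 mm wide along the sander's x axis. A dust outlet reaches 89 mm from the axis toward its +y, low down. Origin: centre of the underside, z up.
- bail_top (a point): Middle of the bail's black-sleeved crossbar (its axis), 140 mm straight above the sander's origin; axes as the sander's. The crossbar is 10 mm thick, runs 52 mm along x and leaves 55 mm free between it and the body. The sander can be carried by pinching it here from above, the fingers closing along y.
- balancer: Spring balancer, fixed: a grey upright post, 42 mm across, 150 mm high, on a bolted 110 mm square base plate. A polished rod, pushed up by a gas spring, stands out of it and carries a dark level arm (24 mm wide, 18 mm high, 318 mm long) with a hook. Origin: on the post's axis at bench level; z up.
- lift (a joint): How far the rod and arm are pushed down, m: 0 = fully risen (arm's underside 275 mm above the bench), 0.11 = lower stop. The spring pushes up with about 11 N when risen, 15 N when down: it flies up if let go, and also lifts the hung sander to the top.
- jib (a joint): Swing of the arm about the post's axis, rad, -1 to 1; light friction, stays where left. At 0 the arm points along the balancer's -x axis; grows as the arm swings toward the robot's left (clockwise seen from above).
- hook_seat (a point): Lowest point inside the J hook under the arm, where a hung bar rests: 240 mm from the post's axis, 71 mm below the arm's underside. 9 mm round bar. Axes as the arm's: -x out along the arm, z up. Shank on the +y side, point on the -y side, 24 mm free between them, tip 20 mm above this spot, so it enters a bail by moving toward -y (jib falling), the crossbar parallel to the arm.
- pull_grip (a point): Middle of the upright round black grip on top of the arm (24 mm across, 45 mm tall, a 47 mm flange at its foot 23 mm below this point), 295 mm from the post's axis, 55 mm farther out than the hook, 45 mm above the arm's underside. Axes as the arm's. With lift at 0 the hook passes over the standing sander; at 0.095 to 0.11 it passes under the crossbar, clear of the body.
- cork: Cork sanding block, 65 x 110 x 29 mm, lying on the bench; a bystander. Origin: centre of its underside.
- tape: Tape measure, 64 x 103 x 36 mm, on the bench; a bystander. Origin: centre of its underside.
- driver: Screwdriver, 28 x 217 x 30 mm, lying on the bench in front of the wooden box; a bystander.
- blank_3: Narrow wooden blank, 29 x 185 x 22 mm, on the bench left of the balancer; a bystander.
- blank_4: Narrow wooden blank, 29 x 185 x 22 mm, next to the other one; a bystander.
- blank_6: Wooden block, 46 x 82 x 30 mm, at the front of the bench; a bystander.
- clamp_jig: Fixed plywood sanding jig with a toggle clamp, 252 mm (x) x 270 mm (y), 119 mm high, left of the middle of the bench, not part of the job: keep the sander off it. Origin: centre of its underside.

How it is judged:
By the outcome, as a careful person would: the job done as asked, in the order asked, and still so for the second after the job is handed in, with the robot touching nothing.
It also fails if it takes over 72 s, if anything falls off the work surface, if the arm or the gripper's body presses on something with over 40 N, if the wrist force passes 120 N, or if a joint passes its speed limit or range.

## Working session

There is one attempt and no reset: what is moved stays moved. The work goes in short steps, Python scripts to look and compute and a tool call to move; the robot and the scene stay as the last step left them, time stands still between calls to the robot, and variables do not carry over. Pictures are saved under pics/ and viewed, and the job is handed in when it is done.

Besides the shell and the picture viewer there is one more tool, called after "Emit:" in YAML: its name, and indented under it one key for each argument. servo_tool: Moves the arm, as the interface text tells. Its arguments: {"type":"object","properties":{"steps":{"type":"array"},"force":{"type":"number"}},"required":["steps"]}

```bash
mkdir -p pics; cat > h.py <<'E'
import numpy as np, cv2
from rig import get_obs, camera, hand_in, tip_reach
def ray(c,u,v):
    f=240/np.tan(np.radians(c['vertical_fov'])/2)
    d=np.array([(u-c['cx'])/f,-(v-c['cy'])/f,-1.0]);T=np.array(c['T'])
    return T[:3,3],T[:3,:3]@d
def onz(c,u,v,z):
    o,d=ray(c,u,v);return o+d*(z-o[2])/d[2]
def proj(c,p):
    f=240/np.tan(np.radians(c['vertical_fov'])/2);T=np.array(c['T'])
    q=T[:3,:3].T@(np.array(p)-T[:3,3]);return c['cx']+f*q[0]/-q[2],c['cy']-f*q[1]/-q[2]
def tri(c1,p1,c2,p2):
    o1,d1=ray(c1,*p1);o2,d2=ray(c2,*p2)
    A=np.stack([d1,-d2],1);s=np.linalg.lstsq(A,o2-o1,rcond=None)[0]
    a=o1+d1*s[0];b=o2+d2*s[1];return (a+b)/2,np.linalg.norm(a-b)
E
python3 - <<'E'
from h import *
for n in('scene','top'):
    c=camera(n);cv2.imwrite(f'pics/{n}0.png',c['pixels']);print({k:v for k,v in c.items() if k!='pixels'})
o=get_obs();print(o, tip_reach() if callable(tip_reach) else tip_reach)
E
```

```text
{'vertical_fov': 47.41779683681307, 'cx': 321.38608400577584, 'cy': 242.21184731856277, 'T': array([[ 0.67011167,  0.55499532, -0.49287984, -0.02184682],
       [-0.74214289,  0.48915959, -0.45819956, -0.54860759],
       [-0.01320171,  0.67283214,  0.73967738,  1.06798575],
       [ 0.        ,  0.        ,  0.        ,  1.        ]])}
{'vertical_fov': 44.36073237994694, 'cx': 321.38085475545853, 'cy': 250.43708959652216, 'T': array([[-0.02014854,  0.98012917, -0.19733435,  0.29682429],
       [-0.99970897, -0.0171314 ,  0.01698481, -0.00256849],
       [ 0.01326669,  0.19761914,  0.9801891 ,  1.55708213],
       [ 0.        ,  0.        ,  0.        ,  1.        ]])}
{'time': 0.1, 'q': array([ 1.14451437e+00,  5.28367526e-01,  1.43377624e+00, -4.70112980e-06,
        1.18138138e+00, -1.78493383e-01]), 'joint_velocities': array([ 0.0001716 , -0.00202518, -0.00293778,  0.00039648, -0.00142094,
        0.00150929]), 'joint_torque': array([-5.62310615e-04, -4.40988421e+01, -1.77149302e+01,  6.34641806e-02,
        5.33944450e-02, -3.74153717e-05]), 'position': array([0.15312634, 0.60563359, 0.40387197]), 'tool_rot': array([ 1.23576625e-01,  9.92334563e-01, -9.23052026e-04, -2.85673046e-04]), 'ft_force': array([0.00981443, 0.20160472, 0.2275819 ]), 'moment': array([ 1.38359929e-05, -2.62432861e-03,  3.48412384e-03]), 'grip_width': 0.08691000679745069} 0.1822
```

View pics/scene0.png

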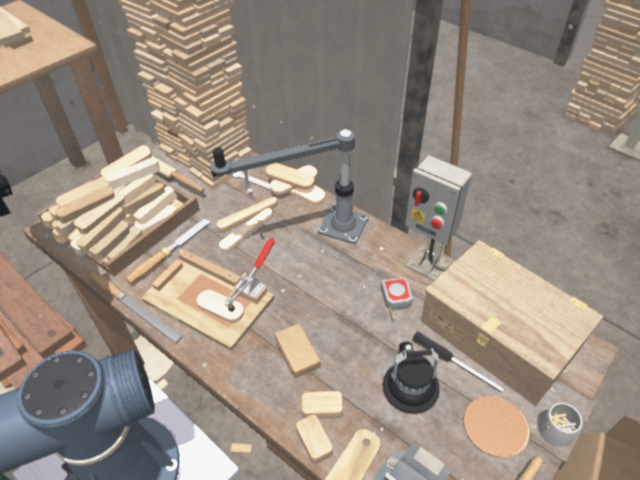

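View pics/top0.png

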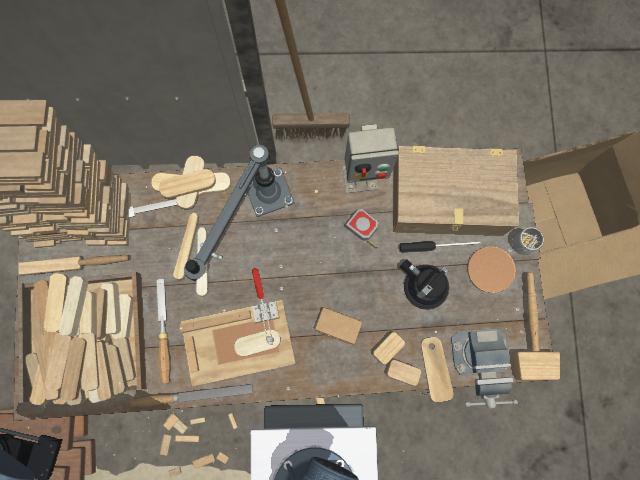

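The scene shows the balancer post at about (343,225) with its arm swung left to the grip at (219,160). The sander is at (412,383), the cork block at (297,350), and the jig at (210,300). I'll zoom in to measure.

```bash
python3 - <<'E'
from h import *
a=cv2.imread('pics/top0.png');b=cv2.imread('pics/scene0.png')
cv2.imwrite('pics/z1.png',cv2.resize(a[220:330,380:480],None,fx=5,fy=5,interpolation=2))
cv2.imwrite('pics/z2.png',cv2.resize(a[140:290,170:300],None,fx=4,fy=4,interpolation=2))
cv2.imwrite('pics/z3.png',cv2.resize(b[320:420,370:460],None,fx=6,fy=6,interpolation=2))
cv2.imwrite('pics/z4.png',cv2.resize(b[120:250,200:380],None,fx=4.4,fy=4.4,interpolation=2))
E
```

```text
(no output)
```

View pics/z1.png

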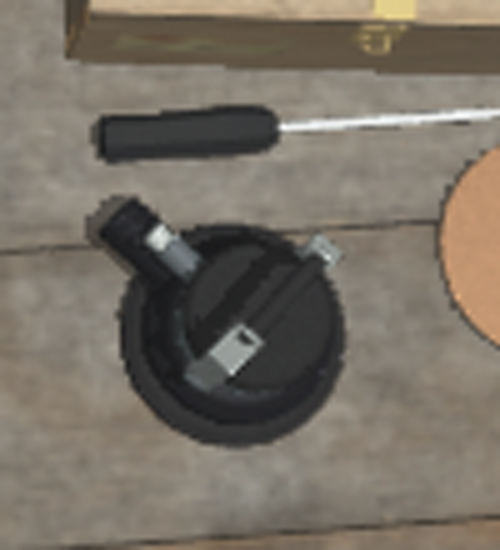

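View pics/z2.png

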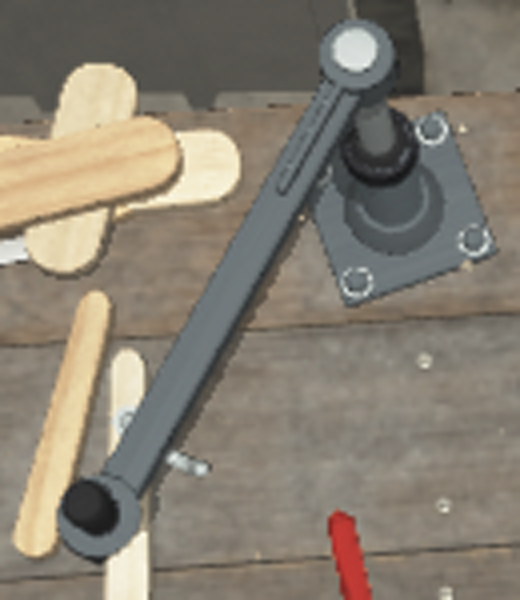

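View pics/z3.png

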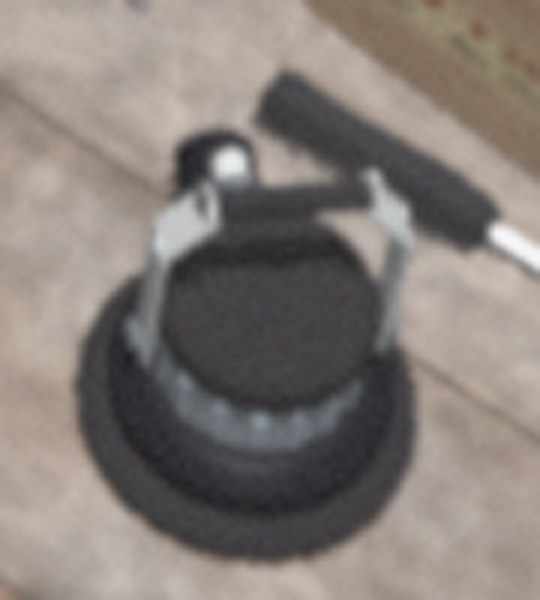

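View pics/z4.png

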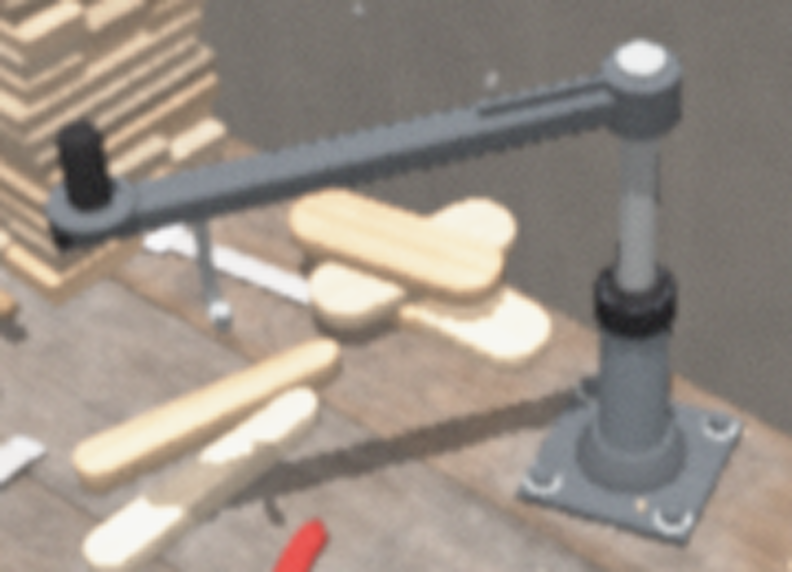

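```bash
python3 - <<'E'
from h import *
t=camera('top');s=camera('scene')
def T(name,pt,ps):
    p,e=tri(t,pt,s,ps);print(name,p.round(4),'gap',round(e,4));return p
A=T('bailA',(380+236/5,220+345/5),(370+187/6,320+222/6))
B=T('bailB',(380+324/5,220+249/5),(370+388/6,320+202/6))
m=(A+B)/2;d=B-A;print('mid',m,'len',np.linalg.norm(d),'ang',np.degrees(np.arctan2(d[1],d[0])))
print('pad centre z.01',onz(t,380+232/5,220+335/5,.01),onz(s,370+245/6,320+395/6,.01))
print('outlet tip',onz(t,380+113/5,220+222/5,.03))
G=T('grip top',(170+93/4,140+503/4),(200+80/4.4,120+130/4.4))
P=T('post top',(170+356/4,140+48/4),(200+641/4.4,120+57/4.4))
print('hook',T('hook',(170+205/4,140+465/4),(200+219/4.4,120+313/4.4)))
print('post base plate corners',[onz(t,170+x/4,140+y/4,.008)[:2].round(3) for x,y in((432,128),(474,239),(357,282))],onz(t,170+415/4,140+205/4,.008)[:2])
print('r',np.linalg.norm((G-P)[:2]),np.degrees(np.arctan2(*(G-P)[1::-1])))
for n,p in dict(corkc=(338,325),blk1=(389,347),blk2=(404,372),tape=(362,223),driver=(400,246),cliptoggle_red=(256,270),jigBR=(295,365),jigTR=(283,303),jigTL=(181,322),jigBL=(190,387),corkTL=(326,306),corkBL=(315,329),corkTR=(363,322),corkBR=(353,344)).items():print(n,onz(t,*p,.03)[:2].round(3))
E
```

```text
bailA [ 0.4839 -0.285   0.1262] gap 0.0
bailB [ 0.5303 -0.3304  0.1309] gap 0.0007
mid [ 0.50707338 -0.30772435  0.12858531] len 0.06510153874133354 ang -44.37859089710588
pad centre z.01 [ 0.50443175 -0.30612167  0.01      ] [ 0.50412403 -0.30885342  0.01      ]
outlet tip [ 0.56293538 -0.24258238  0.03      ]
grip top [0.5136 0.2443 0.343 ] gap 0.0007
post top [0.777  0.111  0.3041] gap 0.0004
hook [0.5549 0.2069 0.2185] gap 0.0041
hook [0.55492695 0.20687536 0.218538  ]
post base plate corners [array([0.831, 0.086]), array([0.751, 0.058]), array([0.722, 0.137])] [0.77619714 0.09762254]
r 0.2951647747824946 153.1627041947008
corkc [ 0.407 -0.068]
blk1 [ 0.349 -0.197]
blk2 [ 0.285 -0.233]
tape [ 0.677 -0.139]
driver [ 0.613 -0.238]
cliptoggle_red [0.555 0.144]
jigBR [0.308 0.044]
jigTR [0.467 0.073]
jigTL [0.423 0.336]
jigBL [0.259 0.309]
corkTL [ 0.457 -0.038]
corkBL [ 0.398 -0.008]
corkTR [ 0.414 -0.133]
corkBR [ 0.358 -0.105]
```

```bash
cat >> h.py <<'E'
from scipy.spatial.transform import Rotation as Ro
def go(*targets):
    o=get_obs();R=Ro.from_quat(o['tool_rot']).as_matrix()
    psi=np.degrees(np.arctan2(R[1,1],R[0,1]))
    print('t',round(o['time'],2),'pos',o['position'].round(4),'psi',round(psi,1),'z',R[:,2].round(3),'F',o['ft_force'].round(1),'w',round(o['grip_width'],4))
    for x,y,z,p in targets:
        d=R.T@(np.array([x,y,z])-o['position']);print('->',d.round(4),'turn',round(np.radians(psi-p),3),'n',round(np.linalg.norm(d)/.0625,1),round(abs(psi-p)/10.7,1))
E
python3 - <<'E'
from h import *
t=camera('top');s=camera('scene')
print(tri(t,(256,270),s,(270,241)))
go((.40,.05,.42,60),(.506,-.3075,.40,45.6))
E
```

```text
(array([0.53936135, 0.13692871, 0.11169592]), np.float64(0.004077114229105403))
t 0.3 pos [0.1532 0.6058 0.4044] psi 75.8 z [-0.    -0.001 -1.   ] F [-0.3  0.1 -0.3] w 0.0868
-> [-0.3756 -0.4783 -0.0153] turn 0.276 n 9.7 1.5
-> [-0.566  -0.7989  0.0049] turn 0.527 n 15.7 2.8
```

Emit:
servo_tool:
  steps: [0.087,-0.038,-0.048,-0.002,0.028,0.087,-0.076,-0.096,-0.004,0.056,0.087,-0.113,-0.143,-0.006,0.084,0.087,-0.15,-0.191,-0.008,0.112,0.087,-0.188,-0.239,-0.01,0.14,0.087,-0.226,-0.287,-0.011,0.168,0.087,-0.263,-0.335,-0.012,0.196,0.087,-0.3,-0.382,-0.013,0.22,0.087,-0.338,-0.43,-0.014,0.25,0.087,-0.376,-0.478,-0.015,0.276,0.087,-0.4,-0.53,-0.015,0.35,0.087,-0.43,-0.58,-0.01,0.4]

```text
time: 1.8
position: [0.428, -0.0639, 0.4152]
tool_rot: [0.319, 0.948, 0.0, 0.001]
ft_force: [1.9, 0.3, -0.2]
grip_width: 0.0874
```

```bash
python3 - <<'E'
from h import *
go((.506,-.3075,.38,45.6),(.506,-.3075,.304,45.6))
E
```

```text
t 1.8 pos [ 0.428  -0.0639  0.4152] psi 52.7 z [ 0.001 -0.    -1.   ] F [ 1.9  0.3 -0.2] w 0.0874
-> [-0.2096 -0.1467  0.0354] turn 0.125 n 4.1 0.7
-> [-0.2095 -0.1468  0.1114] turn 0.125 n 4.5 0.7
```

Emit:
servo_tool:
  steps: [0.087,-0.045,-0.03,0.008,0.03,0.087,-0.09,-0.062,0.016,0.06,0.087,-0.13,-0.09,0.024,0.09,0.087,-0.17,-0.118,0.03,0.125,0.087,-0.21,-0.147,0.035,0.125,0.087,-0.21,-0.147,0.035,0.125]

```text
time: 2.55
position: [0.5073, -0.3094, 0.3792]
tool_rot: [0.378, 0.926, -0.001, 0.001]
ft_force: [-1.0, 0.0, -0.5]
grip_width: 0.087
```

```bash
python3 - <<'E'
from h import *
go((.506,-.3075,.304,45.6))
c=camera('top');cv2.imwrite('pics/t2.png',cv2.resize(c['pixels'][200:340,350:500],None,fx=4,fy=4))
c=camera('scene');cv2.imwrite('pics/s2.png',cv2.resize(c['pixels'][250:450,320:500],None,fx=3,fy=3))
E
```

```text
t 2.55 pos [ 0.5073 -0.3094  0.3792] psi 45.5 z [ 0.002 -0.002 -1.   ] F [-1.   0.  -0.5] w 0.087
-> [0.0024 0.0005 0.0752] turn -0.001 n 1.2 0.0
```

View pics/s2.png

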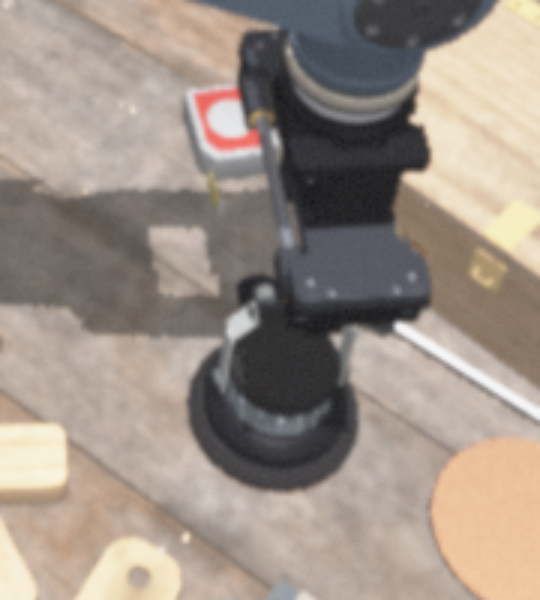

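The gripper stands over the bail with its jaws across the crossbar, between the two straps at crop (240,330) and (350,345). Next I'll go down and close.

Emit:
servo_tool:
  steps: [0.087,0.002,0.0,0.025,0,0.087,0.002,0.0,0.05,0,0.087,0.002,0.0,0.075,0,0.087,0.002,0.0,0.075,0,0.0,0.002,0.0,0.075,0,0.0,0.002,0.0,0.075,0,0.0,0.002,0.0,0.075,0,0.0,0.002,0.0,0.075,0,0.0,0.002,0.0,0.075,0,0.0,0.002,0.0,0.075,0,0.0,0.002,0.0,0.075,0]
  force: 40

```text
time: 4.03
position: [0.5052, -0.3044, 0.3047]
tool_rot: [0.377, 0.926, 0.0, -0.0]
ft_force: [0.3, -0.0, 0.4]
grip_width: 0.025
```

Emit:
servo_tool:
  steps: [0.0,0,0,0,0,0.0,0,0,0,0,0.0,0,0,0,0,0.0,0,0,0,0]

```text
time: 4.53
position: [0.505, -0.3047, 0.3048]
tool_rot: [0.377, 0.926, -0.0, -0.0]
ft_force: [-2.4, -1.9, 1.0]
grip_width: 0.0085
```

```bash
python3 - <<'E'
from h import *
go((.506,-.3075,.304,45.6))
c=camera('scene');cv2.imwrite('pics/s3.png',cv2.resize(c['pixels'][250:450,320:500],None,fx=3,fy=3))
E
```

```text
t 4.53 pos [ 0.505  -0.3047  0.3048] psi 45.7 z [-0.001 -0.001 -1.   ] F [-2.4 -1.9  1. ] w 0.0085
-> [-0.0027 -0.0013  0.0008] turn 0.002 n 0.0 0.0
```

View pics/s3.png

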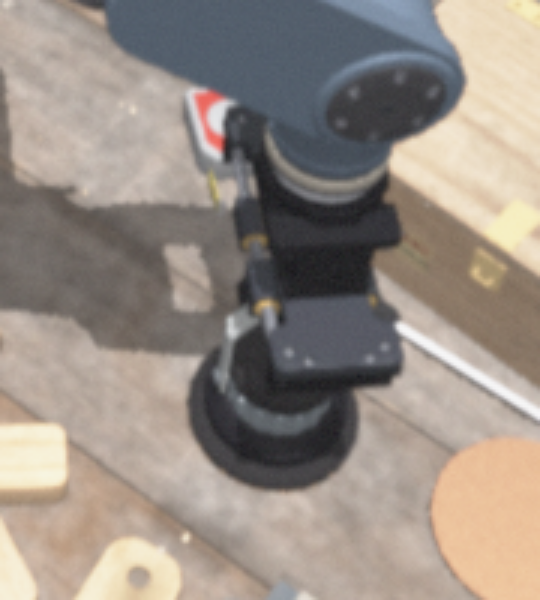

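Emit:
servo_tool:
  steps: [0.0,0,0,-0.005,0,0.0,0,0,-0.015,0,0.0,0,0,-0.03,0,0.0,0,0,-0.045,0,0.0,0,0,-0.058,0,0.0,0,0,-0.065,0,0.0,0,0,-0.065,0]

```text
time: 5.45
position: [0.5052, -0.3044, 0.3705]
tool_rot: [0.377, 0.926, -0.0, 0.001]
ft_force: [0.3, -0.6, -6.4]
grip_width: 0.009
```

```bash
python3 - <<'E'
from h import *
P=np.array([.777,.111]);f=np.radians(215);print(P+.24*np.array([np.cos(f),np.sin(f)]))
go((.5804,-.0267,.365,125),(.5804,-.0267,.3045,125))
c=camera('scene');cv2.imwrite('pics/s4.png',cv2.resize(c['pixels'][220:450,320:500],None,fx=2.5,fy=2.5))
E
```

```text
[ 0.58040351 -0.02665834]
t 5.45 pos [ 0.5052 -0.3044  0.3705] psi 45.7 z [ 0.001 -0.001 -1.   ] F [ 0.3 -0.6 -6.4] w 0.009
-> [0.1401 0.2513 0.0054] turn -1.384 n 4.6 7.4
-> [0.1402 0.2513 0.0659] turn -1.384 n 4.7 7.4
```

View pics/s4.png

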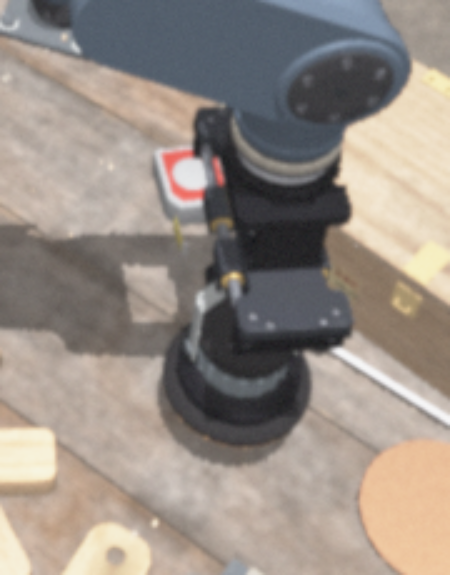

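The sander is up and hanging level, with about 6.4 N on the wrist. Next I'll carry and turn it.

Emit:
servo_tool:
  steps: [0.0,0.006,0.01,0.0,-0.08,0.0,0.02,0.035,0.0,-0.22,0.0,0.035,0.063,0.0,-0.37,0.0,0.051,0.091,0.0,-0.52,0.0,0.067,0.12,0.0,-0.67,0.0,0.083,0.149,0.0,-0.82,0.0,0.099,0.178,0.0,-0.97,0.0,0.114,0.205,0.0,-1.11,0.0,0.127,0.228,0.0,-1.24,0.0,0.137,0.246,0.0,-1.34,0.0,0.14,0.251,0.0,-1.384,0.0,0.14,0.251,0.0,-1.384]

```text
time: 7.0
position: [0.58, -0.027, 0.3692]
tool_rot: [-0.301, 0.954, 0.0, -0.001]
ft_force: [-0.6, 0.1, -6.8]
grip_width: 0.0087
```

```bash
python3 - <<'E'
from h import *
go((.5804,-.0267,.3045,125))
c=camera('scene');cv2.imwrite('pics/s5.png',c['pixels'])
c=camera('top');cv2.imwrite('pics/t5.png',c['pixels'])
E
```

```text
t 7.0 pos [ 0.58   -0.027   0.3692] psi 125.0 z [-0.001 -0.    -1.   ] F [-0.6  0.1 -6.8] w 0.0087
-> [-0.0006 -0.0001  0.0647] turn 0.0 n 1.0 0.0
```

View pics/s5.png

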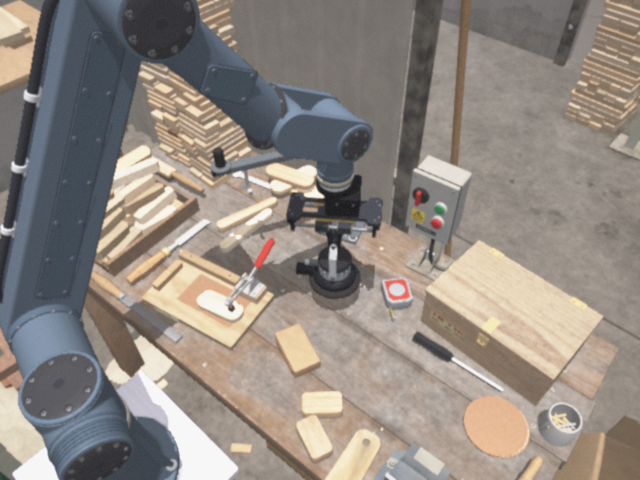

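View pics/t5.png

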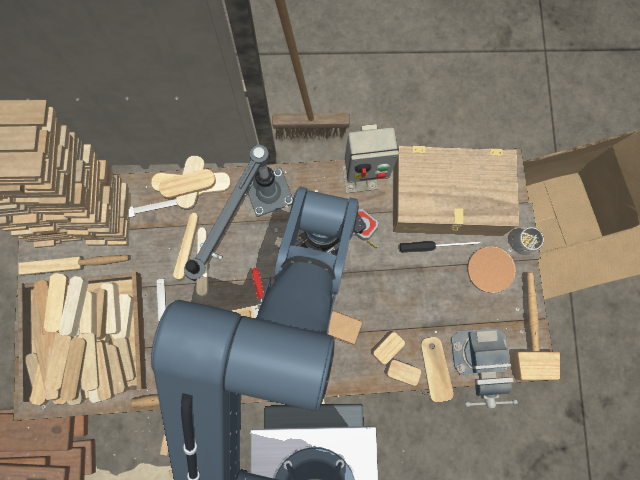

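The sander hangs at (335,280), clear of the tape, cork and jig. I'll lower it gently.

Emit:
servo_tool:
  steps: [0.0,0,0,0.012,0,0.0,0,0,0.027,0,0.0,0,0,0.042,0,0.0,0,0,0.054,0,0.0,0,0,0.06,0,0.0,0,0,0.063,0,0.0,0,0,0.065,0,0.0,0,0,0.065,0]

```text
time: 8.1
position: [0.5804, -0.027, 0.3052]
tool_rot: [-0.301, 0.954, -0.0, 0.0]
ft_force: [-0.4, 0.0, -6.6]
grip_width: 0.0089
```

Emit:
servo_tool:
  steps: [0.0,0,0,0.0008,0,0.0,0,0,0.0016,0,0.0,0,0,0.0016,0]

```text
time: 8.48
position: [0.5806, -0.0275, 0.3045]
tool_rot: [-0.301, 0.954, -0.001, 0.001]
ft_force: [-1.7, -3.2, 4.4]
grip_width: 0.0087
```

Contact: the wrist force went from −6.6 to +4.4 N, so the sander is standing. I'll release it and lift clear.

Emit:
servo_tool:
  steps: [0.02,0,0,-0.0005,0,0.05,0,0,-0.0005,0,0.06,0,0,-0.0005,0,0.06,0,0,-0.0005,0,0.06,0,0,-0.0005,0,0.06,0,0,-0.0005,0,0.06,0,0,-0.02,0,0.06,0,0,-0.06,0,0.06,0,0,-0.12,0,0.06,0,0,-0.17,0,0.06,0,0,-0.22,0,0.06,0,0,-0.245,0]

```text
time: 9.98
position: [0.5801, -0.0269, 0.5518]
tool_rot: [-0.301, 0.954, -0.001, 0.002]
ft_force: [-0.2, -0.1, -0.4]
grip_width: 0.0601
```

```bash
python3 - <<'E'
from h import *
# over grip, psi 45
go((.5136,.2443,.55,45),(.5136,.2443,.478,45))
E
```

```text
t 9.97 pos [ 0.5801 -0.0269  0.5518] psi 125.0 z [ 0.005 -0.001 -1.   ] F [-0.2 -0.1 -0.4] w 0.0601
-> [-0.1012  0.2602  0.0011] turn 1.397 n 4.5 7.5
-> [-0.1009  0.2605  0.0731] turn 1.397 n 4.6 7.5
```

Emit:
servo_tool:
  steps: [0.06,-0.011,0.029,0,0.155,0.06,-0.022,0.058,0,0.31,0.06,-0.034,0.087,0,0.465,0.06,-0.045,0.116,0,0.62,0.06,-0.056,0.145,0,0.775,0.06,-0.067,0.174,0,0.93,0.06,-0.079,0.203,0,1.085,0.06,-0.09,0.232,0,1.24,0.06,-0.101,0.26,0,1.397,0.06,-0.101,0.26,0.0,1.397]

```text
time: 11.22
position: [0.5129, 0.2454, 0.548]
tool_rot: [0.381, 0.925, -0.0, -0.0]
ft_force: [0.1, -0.3, -0.8]
grip_width: 0.0603
```

```bash
python3 - <<'E'
from h import *
go((.5136,.2443,.477,45))
for n in('scene','top'):
    c=camera(n);cv2.imwrite(f'pics/{n}6.png',c['pixels'])
E
```

```text
t 11.22 pos [0.5129 0.2454 0.548 ] psi 45.2 z [-0.  0. -1.] F [ 0.1 -0.3 -0.8] w 0.0603
-> [-0.0013 -0.0003  0.071 ] turn 0.003 n 1.1 0.0
```

View pics/scene6.png

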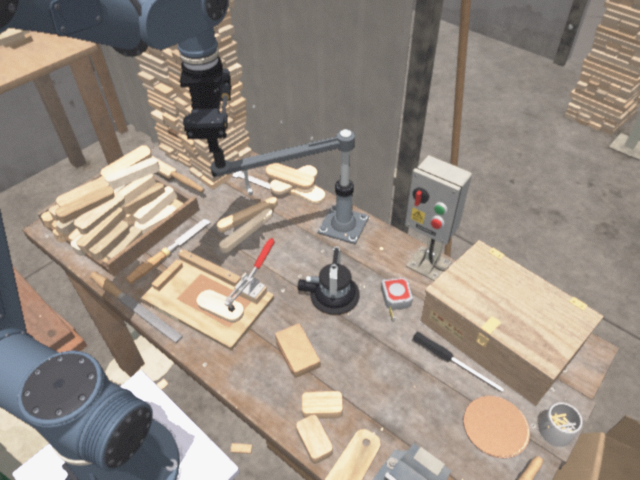

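View pics/top6.png

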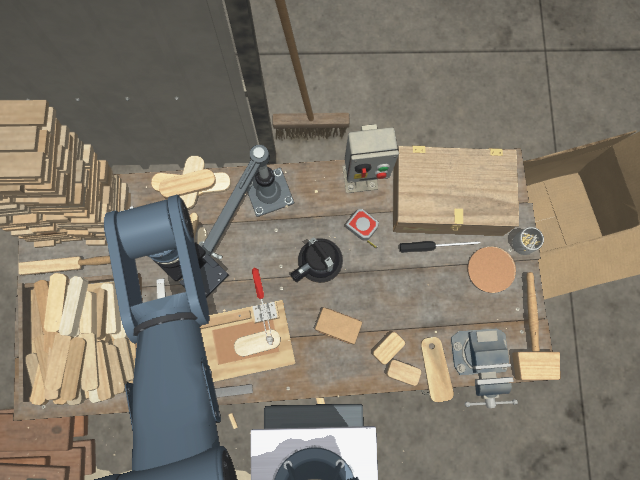

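The sander stands upright at scene (336,288) and top (320,260), and the gripper is over the grip. I'll measure the placed sander precisely.

```bash
python3 - <<'E'
from h import *
a=cv2.imread('pics/top6.png');b=cv2.imread('pics/scene6.png')
A=cv2.resize(a[225:295,280:355],None,fx=8,fy=8,interpolation=2);B=cv2.resize(b[240:320,290:370],None,fx=7,fy=7,interpolation=2)
cv2.imwrite('pics/z6a.png',A);cv2.imwrite('pics/z6b.png',B)
E
```

```text
(no output)
```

View pics/z6a.png

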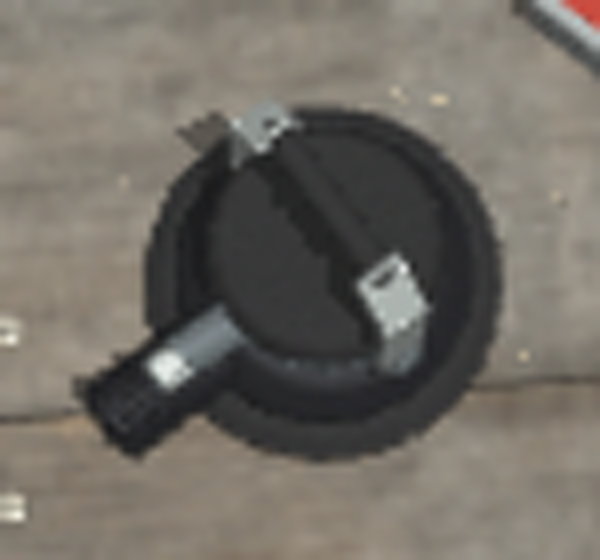

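View pics/z6b.png

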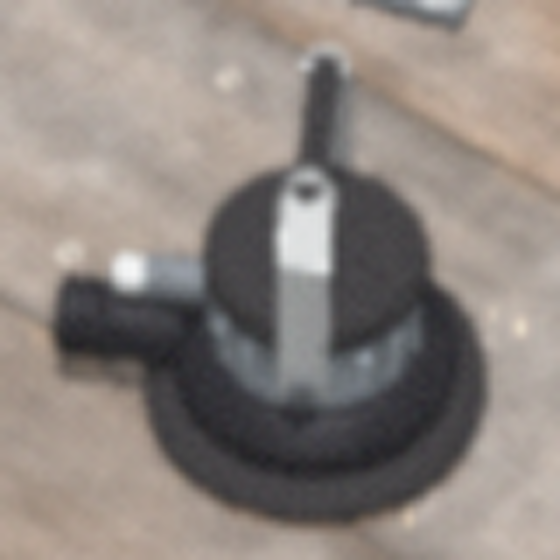

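```bash
python3 - <<'E'
from h import *
t=camera('top');s=camera('scene')
A,e=tri(t,(280+269/8,225+119/8),s,(290+325/7,240+60/7));B,e2=tri(t,(280+382/8,225+274/8),s,(290+308/7,240+186/7))
m=(A+B)/2;d=A-B;print(A,e,B,e2,m,np.linalg.norm(d),np.degrees(np.arctan2(d[1],d[0])))
pc=onz(t,280+322/8,225+283/8,.01);ps=onz(s,290+316/7,240+368/7,.012);print(pc,ps)
P=np.array([.777,.111])
for q in(m,pc,ps):
    v=(q[:2]-P);print(np.linalg.norm(v),np.degrees(np.arctan2(v[1],v[0]))%360)
E
```

```text
[ 0.61027838 -0.00826777  0.13228268] 0.0010266265751821342 [ 0.56050602 -0.04275107  0.13971978] 0.0015359489208780935 [ 0.5853922  -0.02550942  0.13600123] 0.061005709993038275 34.714998271363164
[ 0.58125689 -0.02580916  0.01      ] [ 0.5819878 -0.0292551  0.012    ]
0.23526234043187724 215.46766257048907
0.23881396717043066 214.95054464029988
0.24021085231269468 215.72413913928335
```

Emit:
servo_tool:
  steps: [0.06,-0.001,0,0.03,0,0.06,-0.001,0,0.055,0,0.06,-0.001,0,0.065,0,0.0,-0.001,0,0.065,0,0.0,-0.001,0,0.065,0,0.0,-0.001,0,0.065,0,0.0,-0.001,0,0.065,0,0.0,-0.001,0,0.065,0,0.0,-0.001,0,0.065,0,0.0,-0.001,0,0.065,0]
  force: 60

```text
time: 12.68
position: [0.5146, 0.2433, 0.4836]
tool_rot: [0.383, 0.924, 0.0, 0.001]
ft_force: [0.7, -0.4, 2.5]
grip_width: 0.0224
```

```bash
cat > arc.py <<'E'
from h import *
import sys
# print offsets along arc from current angle to phi1 with z drop dz, n rows
def arc(phi1,dz,n,turn=True,ds=0.):
    o=get_obs();R=Ro.from_quat(o['tool_rot']).as_matrix();P=np.array([.777,.111])
    v=o['position'][:2]-P;r=np.linalg.norm(v);p0=np.degrees(np.arctan2(v[1],v[0]))%360
    print('t',o['time'],'r',r,'phi',p0,'z',o['position'][2],'F',o['ft_force'].round(1),'w',o['grip_width'],'psi',np.degrees(np.arctan2(R[1,1],R[0,1])))
    for i in range(1,n+1):
        f=i/n; f=f*f*(3-2*f);p=np.radians(p0+(phi1-p0)*f)
        w=np.array([P[0]+.295*np.cos(p)-o['position'][0],P[1]+.295*np.sin(p)-o['position'][1],dz*f]);d=R.T@w
        print([*d.round(3), round(-np.radians((phi1-p0)*f) if turn else 0,3)])
E
python3 -c "
from arc import *
arc(190,0,12)"
```

```text
t 12.675 r 0.2938750037424123 phi 153.25026286422025 z 0.4836005570267245 F [ 0.7 -0.4  2.5] w 0.02237879203802414 psi 44.98147177138655
[np.float64(-0.0), np.float64(-0.004), np.float64(-0.0), np.float64(-0.013)]
[np.float64(-0.004), np.float64(-0.014), np.float64(-0.0), np.float64(-0.048)]
[np.float64(-0.01), np.float64(-0.028), np.float64(-0.0), np.float64(-0.1)]
[np.float64(-0.018), np.float64(-0.045), np.float64(-0.0), np.float64(-0.166)]
[np.float64(-0.029), np.float64(-0.065), np.float64(-0.0), np.float64(-0.241)]
[np.float64(-0.042), np.float64(-0.084), np.float64(-0.0), np.float64(-0.321)]
[np.float64(-0.057), np.float64(-0.102), np.float64(-0.0), np.float64(-0.4)]
[np.float64(-0.072), np.float64(-0.118), np.float64(-0.0), np.float64(-0.475)]
[np.float64(-0.087), np.float64(-0.131), np.float64(-0.0), np.float64(-0.541)]
[np.float64(-0.099), np.float64(-0.141), np.float64(-0.0), np.float64(-0.594)]
[np.float64(-0.107), np.float64(-0.147), np.float64(-0.0), np.float64(-0.629)]
[np.float64(-0.11), np.float64(-0.15), np.float64(-0.0), np.float64(-0.641)]
```

Emit:
servo_tool:
  steps: [0.0,0.0,-0.004,0,-0.013,0.0,-0.004,-0.014,0,-0.048,0.0,-0.01,-0.028,0,-0.1,0.0,-0.018,-0.045,0,-0.166,0.0,-0.029,-0.065,0,-0.241,0.0,-0.042,-0.084,0,-0.321,0.0,-0.057,-0.102,0,-0.4,0.0,-0.072,-0.118,0,-0.475,0.0,-0.087,-0.131,0,-0.541,0.0,-0.099,-0.141,0,-0.594,0.0,-0.107,-0.147,0,-0.629,0.0,-0.11,-0.15,0,-0.641]

```text
time: 14.18
position: [0.487, 0.0591, 0.4836]
tool_rot: [0.072, 0.997, 0.001, 0.002]
ft_force: [6.0, 1.8, 0.1]
grip_width: 0.0223
```

```bash
python3 - <<'E'
from arc import *
arc(190,-.104,1)
for n in('scene','top'):
    c=camera(n);cv2.imwrite(f'pics/{n}7.png',c['pixels'])
E
```

```text
t 14.175 r 0.29464157931623136 phi 190.14484729881278 z 0.4836428442968265 F [6.  1.8 0.1] w 0.022293847945645533 psi 81.69945861757307
[np.float64(0.001), np.float64(0.0), np.float64(0.104), np.float64(0.003)]
```

View pics/scene7.png

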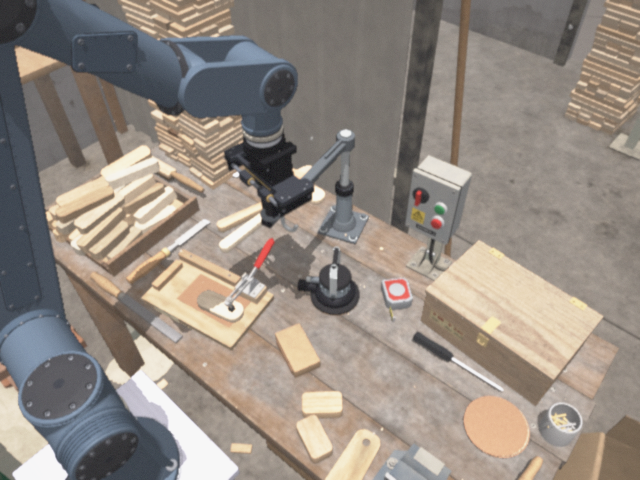

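Emit:
servo_tool:
  steps: [0.0,-0.001,0,0.003,0,0.0,-0.001,0,0.01,0,0.0,-0.001,0,0.02,0,0.0,-0.001,0,0.03,0,0.0,-0.001,0,0.04,0,0.0,-0.001,0,0.05,0,0.0,-0.001,0,0.06,0,0.0,-0.001,0,0.07,0,0.0,-0.001,0,0.08,0,0.0,-0.001,0,0.09,0,0.0,-0.001,0,0.099,0,0.0,-0.001,0,0.103,0]

```text
time: 15.78
position: [0.4873, 0.0595, 0.3819]
tool_rot: [0.072, 0.997, -0.0, 0.001]
ft_force: [-1.1, 0.4, 15.6]
grip_width: 0.0225
```

```bash
python3 - <<'E'
from arc import *
arc(205,0,8)
for n in('scene','top'):
    c=camera(n);cv2.imwrite(f'pics/{n}8.png',cv2.resize(c['pixels'][140:340,200:400],None,fx=3,fy=3))
E
```

```text
t 15.775 r 0.2942792743218357 phi 190.0816919280167 z 0.381928949758322 F [-1.1  0.4 15.6] w 0.022549209653112686 psi 81.73855229634046
[np.float64(-0.0), np.float64(-0.003), np.float64(0.0), np.float64(-0.011)]
[np.float64(-0.003), np.float64(-0.012), np.float64(0.0), np.float64(-0.041)]
[np.float64(-0.008), np.float64(-0.023), np.float64(0.0), np.float64(-0.082)]
[np.float64(-0.014), np.float64(-0.036), np.float64(0.0), np.float64(-0.13)]
[np.float64(-0.02), np.float64(-0.048), np.float64(0.0), np.float64(-0.178)]
[np.float64(-0.026), np.float64(-0.059), np.float64(0.0), np.float64(-0.22)]
[np.float64(-0.031), np.float64(-0.066), np.float64(0.0), np.float64(-0.249)]
[np.float64(-0.033), np.float64(-0.069), np.float64(0.0), np.float64(-0.26)]
```

View pics/scene8.png

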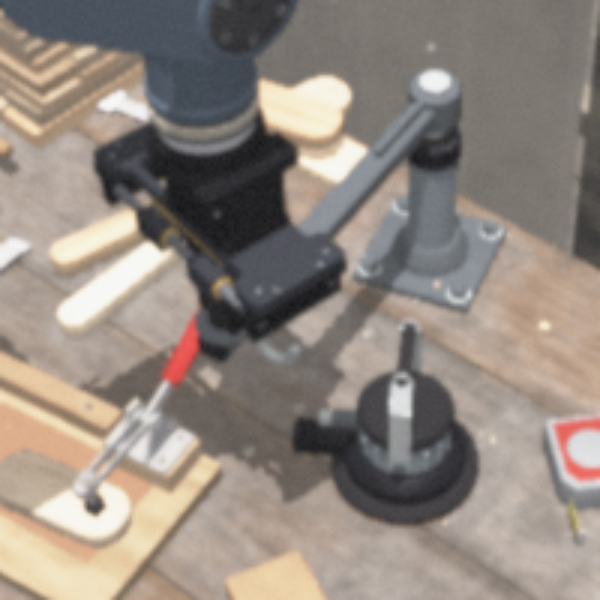

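```bash
python3 - <<'E'
from h import *
s=camera('scene')
for l in(0,.09,.095,.1,.105,.11):print(l,proj(s,(.777,.111,.3041-l)))
E
```

```text
0 (np.float64(345.60315587883485), np.float64(132.97876042151816))
0.09 (np.float64(344.8779028415699), np.float64(163.3842089009858))
0.095 (np.float64(344.83973776494474), np.float64(164.98423842366992))
0.1 (np.float64(344.80178415350457), np.float64(166.57540249739435))
0.105 (np.float64(344.7640402545743), np.float64(168.15777460115683))
0.11 (np.float64(344.72650433479464), np.float64(169.73142740417669))
```

Emit:
servo_tool:
  steps: [0.0,0.0,-0.003,0.002,-0.011,0.0,-0.003,-0.012,0.002,-0.041,0.0,-0.008,-0.023,0.002,-0.082,0.0,-0.014,-0.036,0.002,-0.13,0.0,-0.02,-0.048,0.002,-0.178,0.0,-0.026,-0.059,0.002,-0.22,0.0,-0.031,-0.066,0.002,-0.249,0.0,-0.033,-0.069,0.002,-0.26]

```text
time: 16.92
position: [0.5105, -0.0139, 0.3806]
tool_rot: [-0.058, 0.998, -0.0, 0.002]
ft_force: [0.5, 0.9, 14.8]
grip_width: 0.0221
```

```bash
python3 - <<'E'
from arc import *
arc(215.3,0,8)
for n in('scene','top'):
    c=camera(n);cv2.imwrite(f'pics/{n}9.png',cv2.resize(c['pixels'][140:340,200:400],None,fx=3,fy=3))
E
```

```text
t 16.925 r 0.29435760153003737 phi 205.10962040905653 z 0.38056635863285193 F [ 0.5  0.9 14.8] w 0.02214699384393551 psi 96.6398235226806
[np.float64(-0.0), np.float64(-0.002), np.float64(0.0), np.float64(-0.008)]
[np.float64(-0.002), np.float64(-0.008), np.float64(0.0), np.float64(-0.028)]
[np.float64(-0.005), np.float64(-0.016), np.float64(0.0), np.float64(-0.056)]
[np.float64(-0.009), np.float64(-0.025), np.float64(0.0), np.float64(-0.089)]
[np.float64(-0.013), np.float64(-0.033), np.float64(0.0), np.float64(-0.122)]
[np.float64(-0.017), np.float64(-0.041), np.float64(0.0), np.float64(-0.15)]
[np.float64(-0.019), np.float64(-0.046), np.float64(0.0), np.float64(-0.17)]
[np.float64(-0.02), np.float64(-0.048), np.float64(0.0), np.float64(-0.178)]
```

View pics/scene9.png

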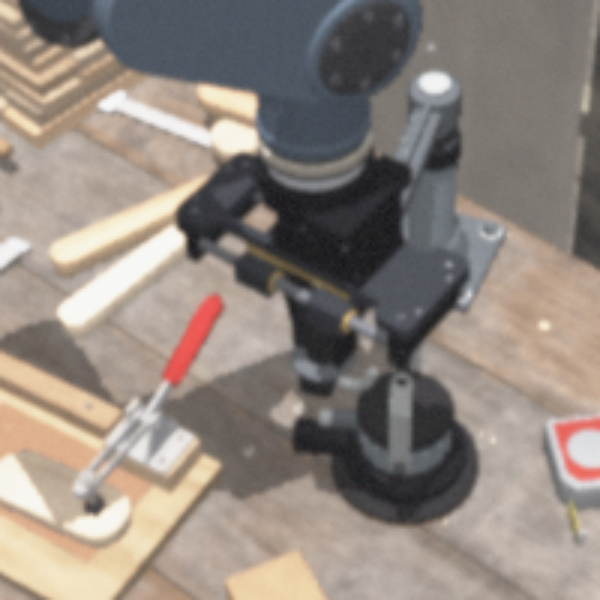

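View pics/top9.png

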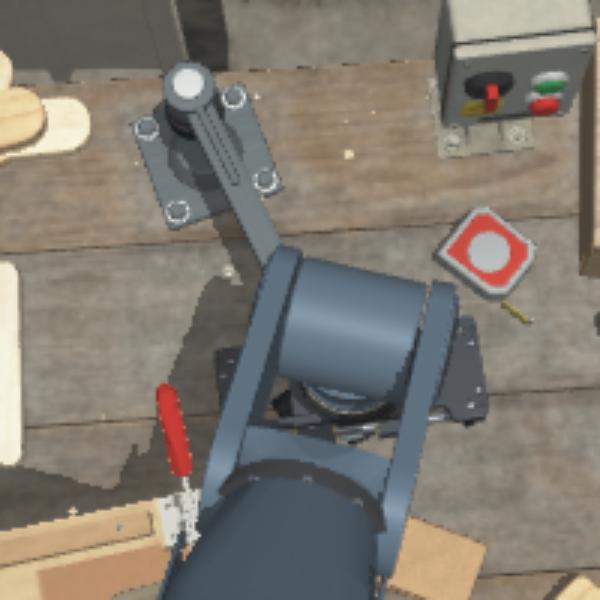

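The lift is about 0.103 and the hook point is just left of the crossbar. I'll swing it under slowly.

Emit:
servo_tool:
  steps: [0.0,0.0,-0.002,0,-0.008,0.0,-0.002,-0.008,0,-0.028,0.0,-0.005,-0.016,0,-0.056,0.0,-0.009,-0.025,0,-0.089,0.0,-0.013,-0.033,0,-0.122,0.0,-0.017,-0.041,0,-0.15,0.0,-0.019,-0.046,0,-0.17,0.0,-0.02,-0.048,0,-0.178,0.0,-0.02,-0.048,0,-0.178]

```text
time: 18.15
position: [0.5363, -0.0588, 0.3809]
tool_rot: [-0.146, 0.989, -0.0, 0.003]
ft_force: [3.0, 2.4, 14.3]
grip_width: 0.0226
```

```bash
python3 - <<'E'
from arc import *
arc(215.3,0,1)
for n in('scene','top'):
    c=camera(n);cv2.imwrite(f'pics/{n}10.png',cv2.resize(c['pixels'][200:320,270:390],None,fx=5,fy=5,interpolation=2))
E
```

```text
t 18.15 r 0.2945142348187562 phi 215.19877281079854 z 0.38086654304652123 F [ 3.   2.4 14.3] w 0.022584216036227265 psi 106.81819602036629
[np.float64(0.0), np.float64(-0.001), np.float64(-0.0), np.float64(-0.002)]
```

View pics/scene10.png

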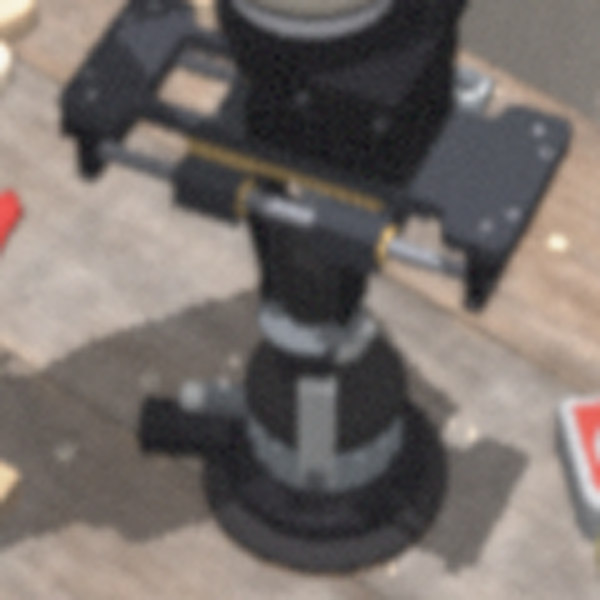

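View pics/top10.png

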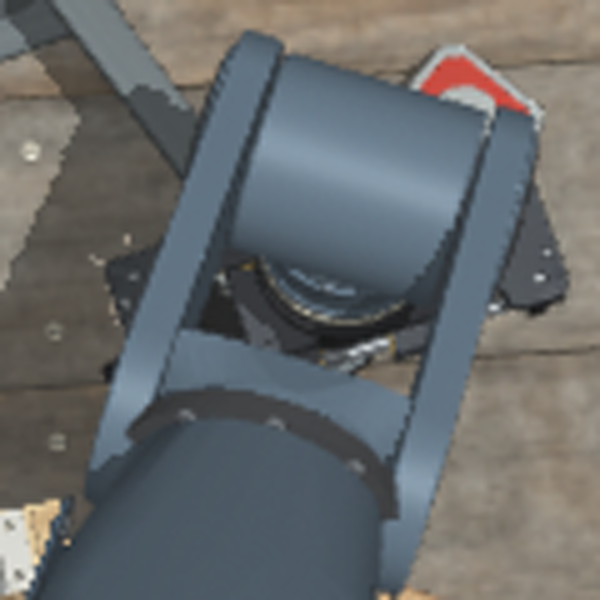

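The hook point shows at crop (360,335), past the bail, and the sander has not moved. I'll ease it up.

Emit:
servo_tool:
  steps: [0.0,0,0,-0.003,0,0.0,0,0,-0.008,0,0.0,0,0,-0.013,0,0.0,0,0,-0.018,0,0.0,0,0,-0.023,0,0.0,0,0,-0.027,0,0.0,0,0,-0.031,0,0.0,0,0,-0.034,0,0.0,0,0,-0.037,0,0.0,0,0,-0.04,0,0.0,0,0,-0.043,0,0.0,0,0,-0.046,0]

```text
time: 19.75
position: [0.536, -0.0582, 0.4255]
tool_rot: [-0.146, 0.989, 0.001, 0.002]
ft_force: [4.2, 2.9, 4.9]
grip_width: 0.0222
```

```bash
python3 - <<'E'
from arc import *
arc(215.3,0,1)
for n in('scene',):
    c=camera(n);cv2.imwrite(f'pics/{n}11.png',cv2.resize(c['pixels'][200:320,270:390],None,fx=5,fy=5,interpolation=2))
E
```

```text
t 19.75 r 0.29449662230076434 phi 215.06822006947215 z 0.42546028189201346 F [4.2 2.9 4.9] w 0.022183553963977625 psi 106.81057698869053
[np.float64(0.0), np.float64(-0.001), np.float64(-0.0), np.float64(-0.004)]
```

View pics/scene11.png

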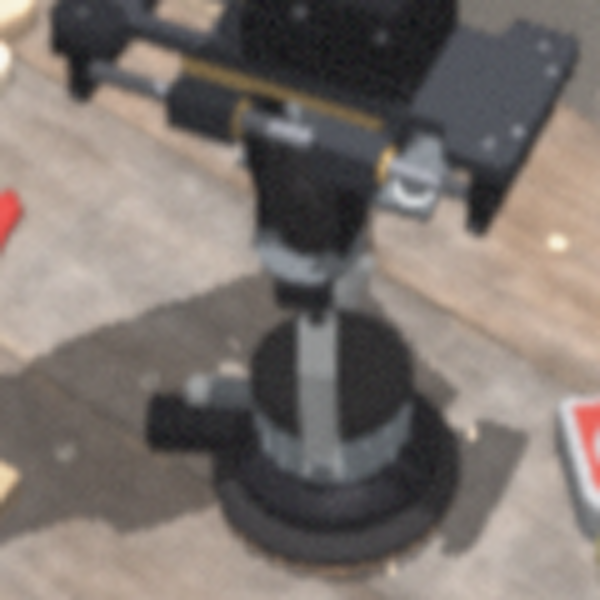

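The wrist force fell to 4.9 N, so the hook is now carrying the sander's weight and the sander is off the bench and level. I'll keep going.

Emit:
servo_tool:
  steps: [0.0,-0.001,0,-0.004,0,0.0,-0.001,0,-0.009,0,0.0,-0.001,0,-0.014,0,0.0,-0.001,0,-0.019,0,0.0,-0.001,0,-0.024,0,0.0,-0.001,0,-0.029,0,0.0,-0.001,0,-0.034,0,0.0,-0.001,0,-0.039,0,0.0,-0.001,0,-0.044,0,0.0,-0.001,0,-0.049,0,0.0,-0.001,0,-0.053,0,0.0,-0.001,0,-0.055,0]

```text
time: 21.3
position: [0.5364, -0.0583, 0.4797]
tool_rot: [-0.146, 0.989, 0.001, 0.001]
ft_force: [3.6, 4.1, 3.8]
grip_width: 0.0224
```

```bash
python3 - <<'E'
from arc import *
arc(215.3,0,1)
for n in('scene',):
    c=camera(n);cv2.imwrite(f'pics/{n}12.png',c['pixels'])
E
```

```text
t 21.3 r 0.2941513502117533 phi 215.13381432648532 z 0.4797470557476905 F [3.6 4.1 3.8] w 0.022367323340351953 psi 106.81353973793252
[np.float64(0.001), np.float64(-0.001), np.float64(-0.0), np.float64(-0.003)]
```

View pics/scene12.png

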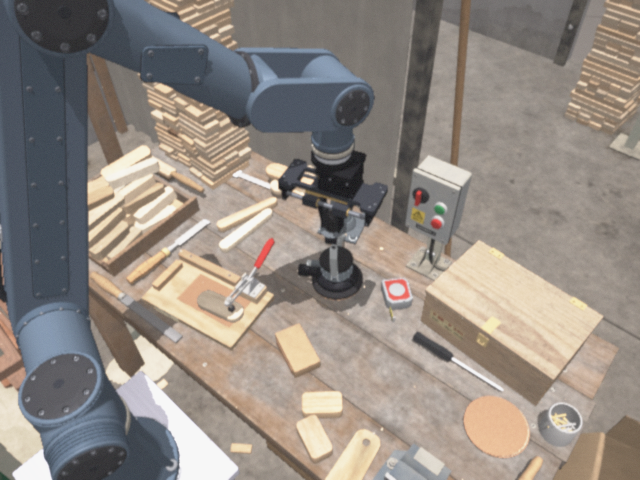

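Emit:
servo_tool:
  steps: [0.0,-0.001,0,-0.001,0,0.0,-0.001,0,-0.002,0,0.0,-0.001,0,-0.003,0,0.0,-0.001,0,-0.004,0,0.0,-0.001,0,-0.0048,0,0.0,-0.001,0,-0.0048,0]

```text
time: 22.1
position: [0.5371, -0.0585, 0.4833]
tool_rot: [-0.146, 0.989, 0.0, -0.0]
ft_force: [4.2, 4.0, 0.5]
grip_width: 0.0223
```

Emit:
servo_tool:
  steps: [0.0,-0.001,0,-0.0004,0,0.0,-0.001,0,-0.0008,0,0.0,-0.001,0,-0.0008,0,0.0,-0.001,0,-0.0008,0]

```text
time: 22.6
position: [0.5376, -0.0584, 0.4838]
tool_rot: [-0.146, 0.989, 0.0, -0.001]
ft_force: [1.1, 2.1, -5.8]
grip_width: 0.0223
```

The vertical force has gone negative (−5.8 N), so the arm is against its top stop. I'll back off a touch, open gradually and retreat upward.

Emit:
servo_tool:
  steps: [0.0,0,0,0.0004,0,0.0,0,0,0.0004,0,0.03,0,0,0.0004,0,0.045,0,0,0.0004,0,0.06,0,0,0.0004,0,0.06,0,0,0.0004,0,0.06,0,0,0.0004,0,0.06,0,0,0.0004,0]

```text
time: 23.6
position: [0.538, -0.0583, 0.4844]
tool_rot: [-0.146, 0.989, -0.0, -0.0]
ft_force: [-0.2, -0.2, 0.3]
grip_width: 0.0593
```

Emit:
servo_tool:
  steps: [0.06,0,0,-0.005,0,0.06,0,0,-0.015,0,0.06,0,0,-0.03,0,0.06,0,0,-0.045,0,0.06,0,0,-0.06,0,0.06,0,0,-0.075,0,0.06,0.03,0,-0.085,0,0.06,0.06,0,-0.09,0,0.06,0.1,0,-0.09,0,0.06,0.12,0,-0.09,0,0.06,0.12,0,-0.09,0,0.06,0.12,0,-0.09,0]

```text
time: 25.1
position: [0.424, -0.0931, 0.5746]
tool_rot: [-0.146, 0.989, -0.0, 0.001]
ft_force: [1.1, 0.2, -0.5]
grip_width: 0.0598
```

```bash
python3 - <<'E'
from arc import *
go()
for n in('scene','top'):
    c=camera(n);cv2.imwrite(f'pics/{n}13.png',c['pixels'])
E
```

```text
t 25.1 pos [ 0.424  -0.0931  0.5746] psi 106.8 z [ 0.001 -0.    -1.   ] F [ 1.1  0.2 -0.5] w 0.0598
```

View pics/scene13.png

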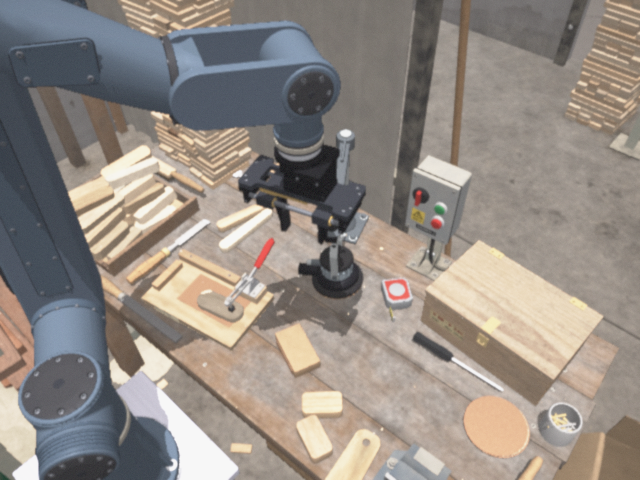

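View pics/top13.png

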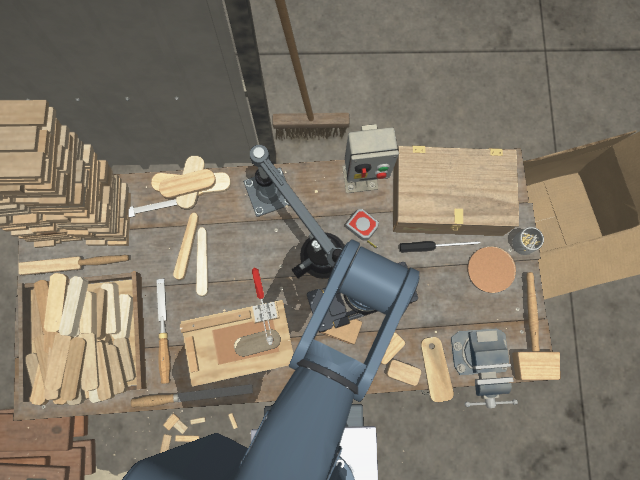

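The sander hangs under the arm at scene (337,275), and the balancer cap is back at (345,133), fully risen. I'll move aside, let it settle, and compare two frames.

Emit:
servo_tool:
  steps: [0.06,0,0.03,-0.01,0,0.06,0,0.07,-0.02,0,0.06,0,0.12,-0.03,0,0.06,0,0.17,-0.03,0,0.06,0,0.22,-0.03,0,0.06,0,0.26,-0.03,0,0.06,0,0.28,-0.03,0,0.06,0,0.28,-0.03,0,0.06,0,0.28,-0.03,0,0.06,0,0.28,-0.03,0,0.06,0,0.28,-0.03,0,0.06,0,0.28,-0.03,0]

```text
time: 26.7
position: [0.3424, 0.1747, 0.6044]
tool_rot: [-0.146, 0.989, -0.0, 0.0]
ft_force: [-0.9, -1.0, 0.7]
grip_width: 0.0602
```

```bash
python3 - <<'E'
from arc import *
go()
a=camera('scene')['pixels']
for i in range(8): b=camera('scene')['pixels']
d=cv2.absdiff(a,b)[150:320,250:420];print('diff',d.max(),(d.max(2)>25).sum())
cv2.imwrite('pics/scene14.png',cv2.resize(b[110:320,240:450],None,fx=2.8,fy=2.8,interpolation=2))
t=camera('top')['pixels'];cv2.imwrite('pics/top14.png',t)
E
```

```text
t 26.7 pos [0.3424 0.1747 0.6044] psi 106.7 z [ 0. -0. -1.] F [-0.9 -1.   0.7] w 0.0602
diff 12 0
```

View pics/scene14.png

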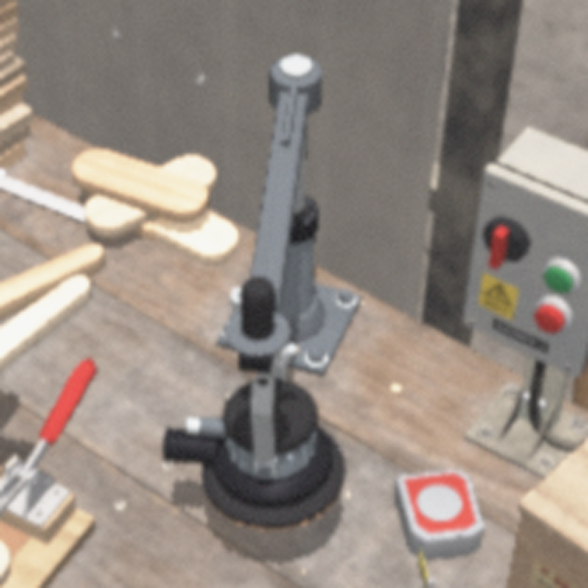

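View pics/top14.png

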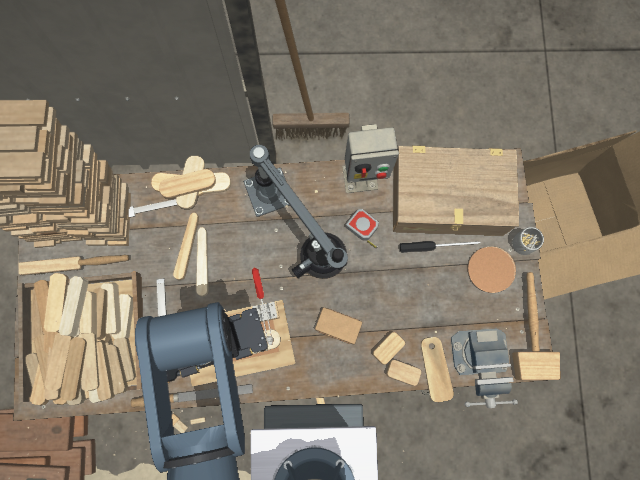

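The sander hangs level and still from the hook, clear of the bench with its shadow detached. The cap is at its risen pixel, about (345.5,133). Bystanders are where they were.

```bash
python3 -c "
from rig import hand_in;print(hand_in())"
```

```text
the job is handed in; nothing more can be done
None
```

The sander is hung on the spring balancer and the job is handed in, at about 27 s of the 72 s allowed.

I carried the sander by its bail and stood it upright on the bare bench, on the hook's arc. I then pulled the arm down about 103 mm by its grip, swung the hook under the crossbar and eased the arm up in small steps to its top stop before letting go.

**Last checks:**
- **Arm fully risen:** the post cap is back at the pixel where it sat when risen. The wrist force fell to zero and then went slightly negative (−5.8 N) at the top stop before I released.
- **Sander hanging:** it hangs level and clear of the bench. Frames about 0.4 s apart showed no movement.
- **Other things on the bench:** by eye in the pictures they are where they were, except that the last top view has the robot over part of the jig area.

**Disagreements:** no check failed. Different measurements of where the sander stood differed by up to about 5 mm, which left little to spare at the hook but was enough. I judged that the hook was under the bail from the picture and from the wrist force dropping (14 N to 5 N) as it took the weight. A sideways force of 4 to 6 N built up on the grip during the rise, and was small when I released.

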